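Feed the steel balls from the twin-chute dispenser

ROBOT

A 6-joint arm with a two-finger parallel gripper is mounted at the origin on the work surface. World frame = base frame: x ahead of the robot, y to its left, z up, the work surface at z = 0. Lengths are in m, angles in rad, forces in N, time in s.
With the tool pointing down it reaches from about 0.325 to 0.85 m from the base axis. Payload 15.5 kg.
Tool frame: the origin (TCP) lies midway between the tips of the shut fingers; the grasp point (between the pads) lies hold_point_z behind it (hold_point_z is the distance from the TCP to the grasp point, in m); z points along the fingers, y is the line along which they close (so a half turn about z gives the same grasp; the last joint's range is limited). The gripper opens to 91 mm and grips with 3 to 60 N. Pads are 32 mm wide; open, the fingers measure 118 mm over their backs; the gripper's body (76 mm by 178 mm) begins 60 mm behind the grasp point.
Start: joints at [1.246, 0.494, 1.345, -0, 1.302, -0.096], TCP at [0.142, 0.609, 0.214] pointing down, gripper open.
Joint ranges: [-2.91, 2.91], [-0.82, 2.16], [0.22, 2.67], [-1.22, 4.37], [0.12, 2.79], [-3.08, 3.08]. Speed limits (rad/s): [1.89, 1.89, 2.57, 3.01, 3.01, 3.01].

INTERFACE

Orientations are given as a rotation vector (axis times angle).
In Python, from bench import * gives the robot as it stands.
- The arm moves only by the tool play_rows, never from a script. Its argument "targets" is one flat list of numbers, 7 for each row, row after row: the turn, a rotation vector about the tool's x, y, z in rad, then the shift along the tool's x, y, z in mm, then the opening in per cent of the stroke, from 0 (shut) to 100 (fully open). A call has 1 to 8 rows; each row is the pose to reach, as a shift and turn from the pose commanded when the call began, along the tool's axes at that moment; what a row does not reach only later rows make up. A row lasts 1/12 s, in which the tool goes at most 41.7 mm and 7.16 degrees, less where a joint would pass 70% of its speed; a pose out of reach is approached as far as the arm can. A call with a gripper value outside its range is refused whole. The fingers move at their own pace and stop on an object; "newtons" is the grip in N (left out, the last holds). Time passes only in rows, so rows that repeat a pose let the fingers close. It gives the time, the measured TCP pose, the force, the opening and the grip force at its end, in the units of the state.
- observe(): the state, without advancing time (a new reading comes with each control period).
- read_camera(name): name is "scene" or "top" or "wrist"; returns a dict with "pixels" (420x560x3 uint8, red, green, blue), "fx", "fy", "cx", "cy" (pixels), "R" (3x3) and "t" (3): a world point X has camera coordinates R X + t. Camera axes: x right, y down, z forward; pixel columns grow to the right and rows downward; lengths in m; the calibration is good to about 2 mm. A picture is of the moment at which its call begins. There is no depth.
- finish_job(): hands the job in; it is judged then, once.
The state is a dict: "t": time; "joint_positions": joint angles; "joint_velocities": joint speeds; "joint_torque": joint torques, N m; "tool_pos": TCP position; "eef_rot": TCP orientation; "wrist_force": force on the tool from outside, world axes, zero at the start; "moment": the same for the moment, N m; "width": opening from 0.0 (shut) to 1.0 (fully open); "gripper_force": force on a finger pad.
Only numpy, scipy, OpenCV 4.12 (cv2) and the standard library are available. Lean on these libraries where they do the work, as an engineer would, in place of code of your own. Each camera call takes 0.05 s, during which the arm holds its last target. There are 200 camera calls.

TASK

The next bearing needs the steel balls. Without picking anything up, push the empty blue tray along the bench until it stands under the outlet of the chute where the four steel balls wait, then press down the raised end of the dispenser's seesaw gate so that it rocks right over and all four steel balls run into the blue tray by themselves. Do not touch the balls, and leave the yellow tray and the other loose things on the bench where they are.

Things in the scene. Friction and masses are not known exactly. Their poses are not given: they have to be found in the camera images.
- feeder: Twin-chute ball dispenser, bolted down: grey frame, two open green chutes (34 mm wide over the walls) sloping down towards the robot from a grey hopper. Origin on the bench midway below the outlets (mouths); x points back to the hopper, away from the robot, y left, z up. Chute centre lines at y = +60 mm (four steel balls wait in it) and -60 mm (empty). The chute mouths lie at x = 0 (open ends, 50 to 78 mm above the bench)
- outlet_steel (a point): Middle of the floor's end (the lip, 53 mm above the bench) at the mouth of the chute with the steel balls, the left-hand one seen from the robot. A tray passes below it; the balls run off it towards the robot and land 20 to 60 mm ahead of it
- foot_edge (a point): Middle of the front edge of the dispenser's grey foot plate, on its top, 10 mm above the bench and 40 mm behind the chutes' lips. The edge is straight, along the dispenser's y, 200 mm long; a tray pushed in under an outlet stops square against it. The plate runs 230 mm back from there; the hopper, 210 mm high, begins 145 mm behind this edge
- pivot (a point): Pivot of the seesaw gate, 128 mm above the bench, 60 mm behind the outlets, midway between the chutes. The gate is an aluminium bar across both chutes with a blade over each, a red pad at each end and a dark tumbler weight (36 mm diameter, top 90 mm above the pivot) on a stem
- rocker (a joint): Angle of the seesaw gate (rad) about the dispenser's x. At the start about -0.25: left end down, its blade holds back the steel balls; right end up. Grows as the right end goes down; a little past level the weight carries it over to its stop at +0.25: left chute open, right chute shut. It takes less than 2 N at a pad and stays where it has tipped
- pad_right (a point): Top centre of the red pad (36 by 34 mm) on the right-hand end of the seesaw gate, 130 mm from the pivot; raised at the start, 166 mm above the bench; 102 mm when that end is fully down
- pad_left (a point): Top centre of the like red pad on the left-hand end, down at the start
- tray: Empty blue open tray, 130 mm (its x) by 96 mm (its y) by 34 mm high, walls and floor 4 mm, 0.2 to 0.42 kg, loose on the bench to the left of the outlets. Origin at the centre of its underside
- ball1: Bright steel ball, 24 mm diameter, 56 g, number 1 in the queue behind the gate's left blade; origin at its centre
- ball2: Bright steel ball, 24 mm diameter, 56 g, number 2 in the queue behind the gate's left blade; origin at its centre
- ball3: Bright steel ball, 24 mm diameter, 56 g, number 3 in the queue behind the gate's left blade; origin at its centre
- ball4: Bright steel ball, 24 mm diameter, 56 g, number 4 in the queue behind the gate's left blade; origin at its centre
- full_tray: Yellow tray of the same size under the outlet of the right-hand (empty) chute, with two brass balls in it; bystander; origin at the centre of its underside
- wrench: Loose steel spanner, 170 mm long, lying flat on the bench right of the yellow tray; bystander
- screwdriver: Loose screwdriver, 190 mm long, lying on the bench to the right; bystander
- plate: Loose perforated steel mincer plate, 62 mm diameter, 8 mm thick, lying on the bench in front of the yellow tray; bystander
- ring_nut: Loose aluminium mincer ring nut, 80 mm diameter, 24 mm high, left of the dispenser; bystander
- spray: White spray bottle with green head, 72 mm diameter, 167 mm tall, right of the dispenser; bystander
Not all that is in view belongs to the job. Leave any black or white look-alike of the tray alone.

How it is judged:
By the outcome, as a careful person would: the job done as asked, in the order asked, and still so for the second after the job is handed in, with the robot touching nothing.
It also fails if it takes over 69 s, if anything falls off the work surface, if the arm or the gripper's body presses on something with over 40 N, if the wrist force passes 120 N, or if a joint passes its speed limit or range.

## Working session

There is one attempt and no reset: what is moved stays moved. The work goes in short steps, Python scripts to look and compute and a tool call to move; the robot and the scene stay as the last step left them, time stands still between calls to the robot, and variables do not carry over. Pictures are saved under pics/ and viewed, at most 10 in all, crops included, and the job is handed in when it is done.

Besides the shell and the picture viewer there is one more tool, called by a JSON object that holds its "op" and its "data". play_rows: Moves the arm, as the interface text tells. Its arguments: {"type":"object","properties":{"targets":{"type":"array","items":{"type":"number"}},"newtons":{"type":"number"}},"required":["targets"]}

```bash
mkdir -p pics
cat > h.py <<'E'
from bench import *
import numpy as np, cv2
def cam(n,save=None):
    c=read_camera(n); c['R']=np.array(c['R']);c['t']=np.array(c['t']); c['pixels']=np.array(c['pixels'])
    if save: cv2.imwrite('pics/'+save,c['pixels'][:,:,::-1])
    return c
def ray(c,u,v):
    d=c['R'].T@np.array([(u-c['cx'])/c['fx'],(v-c['cy'])/c['fy'],1]); return -c['R'].T@c['t'],d
def onz(c,u,v,z):
    o,d=ray(c,u,v); return o+d*(z-o[2])/d[2]
def proj(c,X):
    p=c['R']@np.array(X)+c['t']; return c['fx']*p[0]/p[2]+c['cx'],c['fy']*p[1]/p[2]+c['cy']
E
python3 - <<'E'
from h import *
np.set_printoptions(precision=3,suppress=True)
a=cam('scene','scene.png');b=cam('top','top.png')
for c in(a,b): print(-c['R'].T@c['t'],c['R'][2],c['fx'])
np.savez('c0.npz',a=a['pixels'],b=b['pixels'])
s=observe();print(s['tool_pos'],s['eef_rot'],s['width'],s['t'])
E
```

```text
[1.022 0.034 0.857] [-0.559 -0.011 -0.829] 422.72663336647116
[0.334 0.048 1.077] [ 0.148 -0.012 -0.989] 439.0325134554195
[0.142 0.608 0.213] [-0.36  -3.121  0.002] 1.0005383738263438 0.1
```

View pics/scene.png

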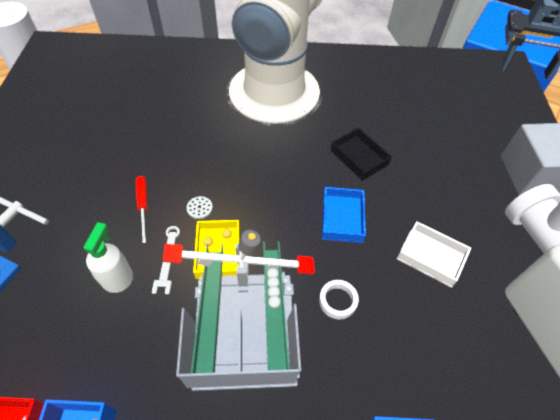

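View pics/top.png

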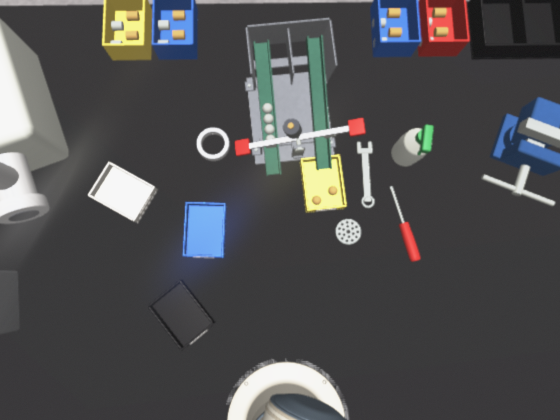

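The scene view looks back at the robot, and the top view has +x up and +y left. In the top view:
- **Blue things that could be the tray:** the open tray at (205,230), and storage bins at (176,28) and (395,25), which hold parts and sit at the back edge.
- **Look-alikes to leave alone:** white at (123,190) and black at (182,313).
- **Choice:** (205,230). It is empty, blue and left of the outlets.
- **Gate:** the right pad is at (357,127) and the left pad at (243,147). The steel balls are near (268,120).

Run:
```python
from h import *
np.set_printoptions(precision=4,suppress=True)
a=cam('scene');b=cam('top')
def blob(c,lo,hi,box):
    h=cv2.cvtColor(c['pixels'],cv2.COLOR_RGB2HSV); m=cv2.inRange(h,lo,hi)
    z=np.zeros_like(m);u0,v0,u1,v1=box;z[v0:v1,u0:u1]=m[v0:v1,u0:u1]
    cs,_=cv2.findContours(z,cv2.RETR_EXTERNAL,cv2.CHAIN_APPROX_NONE)
    k=max(cs,key=cv2.contourArea); return k
def rect(c,k,z):
    P=np.array([onz(c,*p[0],z)[:2] for p in cv2.convexHull(k)],np.float32)*1000
    return cv2.minAreaRect(P)
BL=((100,120,60),(125,255,255));YE=((22,120,80),(34,255,255))
print('tray top',rect(b,blob(b,*BL,(170,190,240,270)),.034))
print('tray scene',rect(a,blob(a,*BL,(310,175,380,250)),.034))
print('yel top',rect(b,blob(b,*YE,(290,145,360,220)),.034))
R=((0,150,90),(8,255,255))
for n,bt,bs,z in(('R',(340,110,370,140),(155,240,190,270),.166),('L',(230,135,255,160),(290,250,320,275),.102)):
    k=blob(b,*R,bt);k2=blob(a,*R,bs)
    print(n,rect(b,k,z),rect(a,k2,z))
G=((65,100,30),(88,255,160))
for n,bx in(('gl',(245,30,285,185)),('gr',(300,30,335,175))):
    k=blob(b,*G,bx); r=cv2.minAreaRect(k); print(n,r,[onz(b,*p,.07) for p in sorted(cv2.boxPoints(r),key=lambda p:-p[1])[:2]])
i=b['pixels'][130:270,150:370]
cv2.imwrite('pics/crop.png',cv2.resize(i,None,fx=3.6,fy=3.6,interpolation=2)[:,:,::-1])
```

```text
tray top ((448.7149963378906, 184.93101501464844), (99.77953338623047, 132.0459442138672), 87.36903381347656)
tray scene ((460.4245300292969, 184.47352600097656), (101.80914306640625, 154.40049743652344), 87.38078308105469)
yel top ((560.9614868164062, -141.82066345214844), (134.58209228515625, 23.175777435302734), 3.428663969039917)
R ((651.4615478515625, -160.25198364257812), (37.996036529541016, 35.07493209838867), 4.980856418609619) ((656.8143920898438, -159.71173095703125), (41.53114700317383, 35.657989501953125), 2.640136480331421)
L ((629.345458984375, 89.63922882080078), (37.07107162475586, 35.168514251708984), 8.926931381225586) ((635.7373046875, 89.94990539550781), (39.84067916870117, 33.62621307373047), 3.020442247390747)Traceback (most recent call last):
  File "<stdin>", line 22, in <module>
  File "<stdin>", line 8, in blob
ValueError: max() iterable argument is empty
```

```bash
cat >> h.py <<'E'
from scipy.spatial.transform import Rotation as Ro
O=np.array([.581,-.0405]);YAW=np.radians(5.05)
X=np.array([np.cos(YAW),np.sin(YAW)]);Y=np.array([-X[1],X[0]])
def L(x,y): return O+(x*X+y*Y)/1000   # mm feeder -> world m
def toL(p): d=(np.array(p)[:2]-O)*1000; return np.array([d@X,d@Y])
def go(x,y,z,th):
    "feeder x,y mm, z mm, tool-x heading in feeder frame deg"
    s=observe();r=Ro.from_rotvec(s['eef_rot']);t=np.radians(th)+YAW
    T=Ro.from_matrix(np.array([[np.cos(t),np.sin(t),0],[np.sin(t),-np.cos(t),0],[0,0,-1]]).T)
    w=np.r_[L(x,y),z/1000]
    print('turn',np.round((r.inv()*T).as_rotvec(),3),'shift mm',np.round(r.inv().apply(w-s['tool_pos'])*1000,1))
E
python3 - <<'E'
from h import *
b=cam('top')
i=b['pixels'][90:270,130:370]
cv2.imwrite('pics/crop.png',cv2.resize(i,None,fx=3.3,fy=3.3,interpolation=2)[:,:,::-1])
for n,p in dict(lip=(*L(0,60),.053),lipR=(*L(0,-60),.053),footL=(*L(40,100),.01),footR=(*L(40,-100),.01)).items():
    u=np.array(proj(b,p));print(n,np.round(p,3),u.round(1),((u-[130,90])*3.3).round())
go(-112,326,120,90)
E
```

```text
lip [0.576 0.019 0.053] [272.8 174. ] [471. 277.]
lipR [ 0.586 -0.1    0.053] [322.6 169. ] [636. 261.]
footL [0.612 0.063 0.01 ] [254.8 164. ] [412. 244.]
footR [ 0.63  -0.137  0.01 ] [334.1 156. ] [674. 218.]
turn [-1.000e-03  0.000e+00  1.253e+00] shift mm [-366.7 -257.2   93.8]
```

View pics/crop.png

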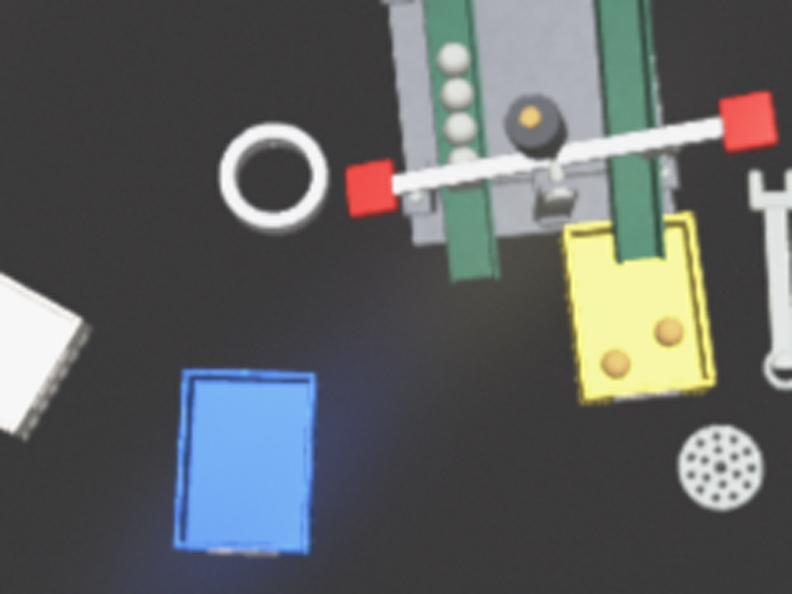

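The crop confirms the choice: an empty blue tray with its centre at (245,460). The lip and foot-edge points I computed, (471,277) and (412,244), land on the chute mouth and the foot corner, so the feeder pose is good. Moving in now.

{"op": "play_rows", "data": {"targets": [0,0,1.253,-367,-257,94,100,0,0,1.253,-367,-257,94,100,0,0,1.253,-367,-257,94,100,0,0,1.253,-367,-257,94,100,0,0,1.253,-367,-257,94,100,0,0,1.253,-367,-257,94,100,0,0,1.253,-367,-257,94,100,0,0,1.253,-367,-257,94,100]}}

```text
t: 0.92
tool_pos: [0.3609, 0.3639, 0.1452]
eef_rot: [1.82, 2.561, 0.001]
wrist_force: [0.7, 0.8, -0.0]
width: 1.003
gripper_force: 0.0
```

```bash
python3 -c "
from h import *
go(-112,326,120,90);print(hold_point_z if 'hold_point_z' in globals() else '', observe()['tool_pos'])"
```

```text
turn [ 0.    -0.     0.247] shift mm [-110.8   45.9   25.2]
0.0188 [0.36091078 0.36390279 0.14523803]
```

{"op": "play_rows", "data": {"targets": [0,0,0.247,-111,46,25,100,0,0,0.247,-111,46,25,100,0,0,0.247,-111,46,25,100,0,0,0.247,-111,46,25,100,0,0,0.247,-111,46,65,100,0,0,0.247,-111,46,100,100,0,0,0.247,-111,46,133,100,0,0,0.247,-111,46,133,100]}}

```text
t: 1.58
tool_pos: [0.4378, 0.2748, 0.0079]
eef_rot: [-2.113, -2.321, 0.011]
wrist_force: [-1.3, -1.9, -0.4]
width: 1.001
gripper_force: 0.0
```

```bash
python3 -c "
from h import *
go(-112,326,12,90);go(-112,130,12,90);s=observe();print(toL(s['tool_pos']),s['tool_pos'],s['wrist_force'])
cam('top','t2.png')"
```

```text
turn [-0.007  0.003  0.006] shift mm [-0.8  2.9 -4.2]
turn [-0.007  0.003  0.006] shift mm [-196.7    1.8   -3.6]
[-114.91796308  326.72585403] [0.43776806 0.27484193 0.00786186] [-1.25891187 -1.85303311 -0.35351939]
```

View pics/t2.png

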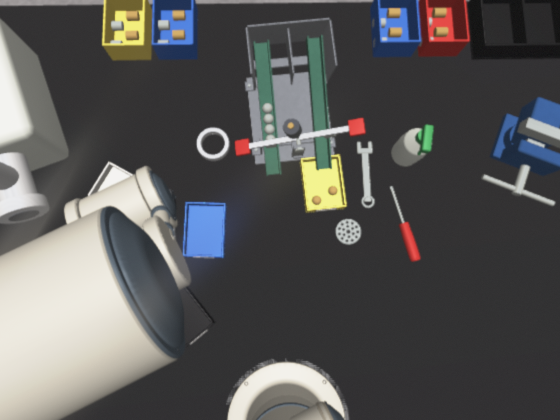

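The gripper is left of the tray, which is still at (205,230). Now I'll push it to the right at a gentle speed.

{"op": "play_rows", "data": {"targets": [0,0,0,-12,1,-4,100,0,0,0,-22,2,-4,100,0,0,0,-32,2,-4,100,0,0,0,-43,2,-4,100,0,0,0,-55,2,-4,100,0,0,0,-67,2,-4,100,0,0,0,-79,2,-4,100,0,0,0,-91,2,-4,100]}}

```text
t: 2.3
tool_pos: [0.4519, 0.1849, 0.0175]
eef_rot: [2.114, 2.322, 0.003]
wrist_force: [0.1, 5.8, 5.2]
width: 0.996
gripper_force: 2.9
```

{"op": "play_rows", "data": {"targets": [0,0,0,-12,0,0,100,0,0,0,-24,0,0,100,0,0,0,-36,0,0,100,0,0,0,-48,0,0,100,0,0,0,-60,0,0,100,0,0,0,-72,0,0,100,0,0,0,-82,0,0,100,0,0,0,-90,0,0,100]}}

```text
t: 2.97
tool_pos: [0.4598, 0.095, 0.0172]
eef_rot: [2.115, 2.322, 0.002]
wrist_force: [-0.7, 5.4, 4.1]
width: 1.0
gripper_force: 2.7
```

```bash
cat >> h.py <<'E'
def tray(save=None):
    c=cam('top',save); h=cv2.cvtColor(c['pixels'],cv2.COLOR_RGB2HSV); m=cv2.inRange(h,(100,120,60),(125,255,255))
    m[:120]=0; m[300:]=0; m[:,:150]=0; m[:,360:]=0
    cs,_=cv2.findContours(m,cv2.RETR_EXTERNAL,cv2.CHAIN_APPROX_NONE); k=max(cs,key=cv2.contourArea)
    P=np.array([toL(onz(c,*p[0],.034)) for p in cv2.convexHull(k)],np.float32)
    print('tray local',cv2.minAreaRect(P),P.min(0),P.max(0))
E
python3 -c "
from h import *
tray('t3.png');s=observe();print(toL(s['tool_pos']),s['tool_pos'],s['wrist_force']);go(-112,124,12,90)"
```

```text
Traceback (most recent call last):
  File "h.py", line 27, in tray
    cs,_=cv2.findContours(m,cv2.RETR_EXTERNAL,cv2.CHAIN_APPROX_NONE); k=max(cs,key=cv2.contourArea)
                                                                        ~~~^^^^^^^^^^^^^^^^^^^^^^^^
ValueError: max() iterable argument is empty
```

View pics/t3.png

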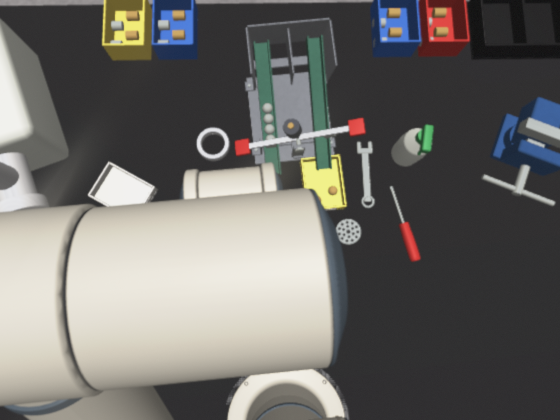

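The arm hides the tray from the top camera, so I'll go a little further, back off and measure with the scene view.

{"op": "play_rows", "data": {"targets": [0,0,0,-7,0,0,100,0,0,0,-13,0,0,100,0,0,0,-17,0,0,100,0,0,0,-17,0,0,100,0,0,0,-5,0,0,100,0,0,0,10,0,0,100,0,0,0,30,0,0,100,0,0,0,30,0,0,100]}}

```text
t: 3.68
tool_pos: [0.4562, 0.1282, 0.0165]
eef_rot: [-2.113, -2.325, -0.0]
wrist_force: [-0.9, 0.9, 0.5]
width: 0.998
gripper_force: 0.0
```

```bash
python3 -c "
from h import *
c=cam('scene','s4.png');h=cv2.cvtColor(c['pixels'],cv2.COLOR_RGB2HSV); m=cv2.inRange(h,(100,120,60),(125,255,255))
m[:120]=0;m[300:]=0;m[:,:200]=0;m[:,450:]=0
cs,_=cv2.findContours(m,cv2.RETR_EXTERNAL,cv2.CHAIN_APPROX_NONE)
if cs:
    k=max(cs,key=cv2.contourArea);P=np.array([toL(onz(c,*p[0],.034)) for p in cv2.convexHull(k)],np.float32);print(cv2.minAreaRect(P),P.min(0),P.max(0),cv2.boundingRect(k))
s=observe();print(toL(s['tool_pos']),s['tool_pos'],s['wrist_force']);go(-230,60,12,180)"
```

```text
((-93.29229736328125, 64.02383422851562), (98.45844268798828, 153.1163330078125), 89.40706634521484) [-169.60205    14.511755] [-16.441263 113.44306 ] (250, 191, 44, 56)
[-109.47933445  178.0215519 ] [0.45627528 0.12719359 0.01645419] [-0.40384436 -0.50567349  0.11729003]
turn [-0.     0.    -1.563] shift mm [-117.  -121.5    4.5]
```

View pics/s4.png

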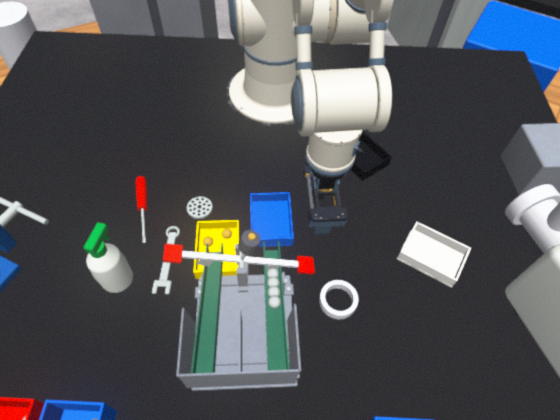

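The tray sits at about (-105, 64) in the feeder frame with yaw near 0 (scene pixel (271,218)), in line with the left outlet. Next I'll lift, go round to its robot side, turn and half close.

{"op": "play_rows", "data": {"targets": [0,0,0,0,0,-40,80,0,0,-0.1,0,0,-75,60,0,0,-0.22,0,-35,-75,50,0,0,-0.34,-10,-70,-75,50,0,0,-0.46,-40,-95,-75,50,0,0,-0.58,-75,-103,-75,50,0,0,-0.7,-105,-103,-75,50,0,0,-0.82,-114,-103,-75,50]}}

```text
t: 4.4
tool_pos: [0.364, 0.0008, 0.0917]
eef_rot: [1.097, 2.944, -0.001]
wrist_force: [-0.4, -0.4, -0.1]
width: 0.501
gripper_force: 0.0
```

```bash
python3 -c "
from h import *
s=observe();print(toL(s['tool_pos']),s['tool_pos']);go(-212,64,90,180)"
```

```text
[-212.53741403   60.24458437] [0.36398457 0.00080211 0.09166392]
turn [-0.     0.    -0.802] shift mm [2.3 3.  1.7]
```

{"op": "play_rows", "data": {"targets": [0,0,-0.12,2,2,0,50,0,0,-0.24,2,2,0,50,0,0,-0.36,2,2,0,50,0,0,-0.48,2,2,5,50,0,0,-0.6,2,2,20,50,0,0,-0.72,2,2,40,50,0,0,-0.802,2,2,60,50,0,0,-0.802,2,2,76,50]}}

```text
t: 5.07
tool_pos: [0.3644, 0.0054, 0.0145]
eef_rot: [-0.142, 3.138, -0.0]
wrist_force: [0.6, 0.2, -0.3]
width: 0.502
gripper_force: 0.0
```

```bash
python3 -c "
from h import *
s=observe();print(toL(s['tool_pos']),s['tool_pos']);go(-110,62,14,180)"
```

```text
[-211.74822092   64.78145424] [0.36437134 0.00539084 0.01453617]
turn [-0.     0.     0.003] shift mm [-101.7   -3.     0.5]
```

{"op": "play_rows", "data": {"targets": [0,0,0,-12,-1,0,50,0,0,0,-22,-1,0,50,0,0,0,-32,-1,0,50,0,0,0,-43,-1,0,50,0,0,0,-55,-1,0,50,0,0,0,-67,-1,0,50,0,0,0,-78,-1,0,50,0,0,0,-88,-1,0,50]}}

```text
t: 5.73
tool_pos: [0.4534, 0.0123, 0.0161]
eef_rot: [-0.133, 3.138, -0.0]
wrist_force: [-5.5, -0.7, 4.0]
width: 0.5
gripper_force: 2.8
```

{"op": "play_rows", "data": {"targets": [0,0,0,-4,0,0,50,0,0,0,-7,0,0,50,0,0,0,-9,0,0,50,0,0,0,-11,0,0,50,0,0,0,-12,0,0,50,0,0,0,-13,0,0,50]}}

```text
t: 6.23
tool_pos: [0.4643, 0.0134, 0.0155]
eef_rot: [0.133, -3.137, -0.0]
wrist_force: [-6.7, -0.4, 4.6]
width: 0.499
gripper_force: 3.0
```

```bash
python3 -c "
from h import *
s=observe();print(toL(s['tool_pos']),s['tool_pos'])
c=cam('scene');h=cv2.cvtColor(c['pixels'],cv2.COLOR_RGB2HSV); m=cv2.inRange(h,(100,120,60),(125,255,255))
m[:120]=0;m[300:]=0;m[:,:200]=0;m[:,450:]=0
k=max(cv2.findContours(m,0,1)[0],key=cv2.contourArea);P=np.array([toL(onz(c,*p[0],.034)) for p in cv2.convexHull(k)],np.float32);print(cv2.minAreaRect(P),P.min(0),P.max(0))
cv2.imwrite('pics/s5.png',cv2.resize(c['pixels'][160:320,180:360],None,fx=3,fy=3)[:,:,::-1])"
```

```text
[-111.47794756   63.95149523] [0.46432545 0.0133904  0.01553696]
((-39.038108825683594, 63.32221984863281), (97.9520034790039, 110.92405700683594), 89.64908599853516) [-94.44193   14.511755] [ 16.709433 112.39642 ]
```

View pics/s5.png

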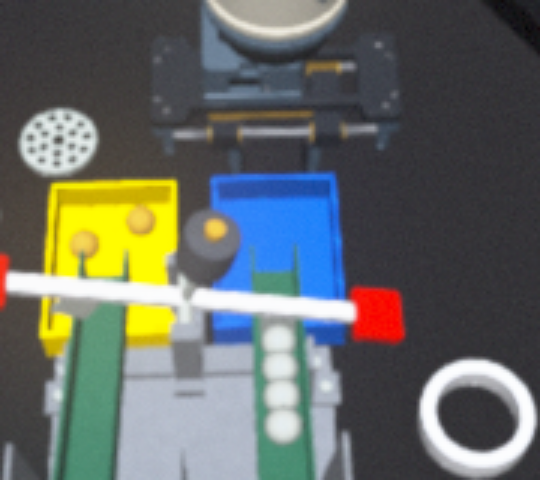

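The tray is under the left chute, parallel to the yellow one and about 4–5 mm short of the foot edge. I'll close the gap gently.

{"op": "play_rows", "data": {"targets": [0,0,0,-2,0,0,50,0,0,0,-3,0,0,50,0,0,0,-4,0,0,50,0,0,0,-5,0,0,50,0,0,0,-5,0,0,50]}}

```text
t: 6.7
tool_pos: [0.4697, 0.0138, 0.0155]
eef_rot: [0.133, -3.138, -0.0]
wrist_force: [-5.0, -1.5, 3.0]
width: 0.499
gripper_force: 2.7
```

{"op": "play_rows", "data": {"targets": [0,0,0,12,0,0,50,0,0,0,35,0,-5,50,0,0,0,45,0,-40,0,0,0,0.1,45,-10,-80,0,0,0,0.22,45,-20,-120,0,0,0,0.34,45,-40,-155,0,0,0,0.46,45,-60,-190,0,0,0,0.58,45,-80,-225,0]}}

```text
t: 7.37
tool_pos: [0.4322, -0.0705, 0.2429]
eef_rot: [0.778, 3.042, -0.0]
wrist_force: [2.8, -0.2, -0.6]
width: 0.093
gripper_force: 0.0
```

```bash
python3 -c "
from h import *
s=observe();print(toL(s['tool_pos']),s['tool_pos'],s['joint_positions'],s['width']);go(-100,-126,260,90);go(54,-126,230,90)"
```

```text
[-150.85364749  -16.78857001] [ 0.43220974 -0.0705023   0.24292369] [-2.98256784e-01  1.94800436e-01  1.73842053e+00  5.18839871e-05
  1.20640563e+00 -1.36825629e+00] 0.09337812904831545
turn [0.001 0.002 0.982] shift mm [-103.   -62.6  -16.9]
turn [0.001 0.002 0.982] shift mm [-231.    23.    13.4]
```

{"op": "play_rows", "data": {"targets": [0,0,0.12,-35,-21,-6,0,0,0,0.24,-70,-42,-12,0,0,0,0.36,-103,-62,-17,0,0,0,0.48,-130,-45,-17,0,0,0,0.6,-160,-24,-17,0,0,0,0.72,-190,-5,-10,0,0,0,0.84,-215,12,0,0,0,0,0.96,-231,23,5,0]}}

```text
t: 8.03
tool_pos: [0.649, -0.159, 0.2341]
eef_rot: [2.096, 2.34, 0.001]
wrist_force: [-0.8, 0.6, -0.8]
width: 0.0
gripper_force: 0.0
```

```bash
python3 -c "
from h import *
s=observe();print(toL(s['tool_pos']),s['tool_pos'],s['wrist_force']);go(54,-126,175,90)
c=cam('scene','s6.png')"
```

```text
[  57.30535491 -123.99478767] [ 0.64899756 -0.15896917  0.23414397] [-0.81918638  0.63500076 -0.77968447]
turn [ 0.001 -0.     0.022] shift mm [-1.9 -3.4 59.1]
```

View pics/s6.png

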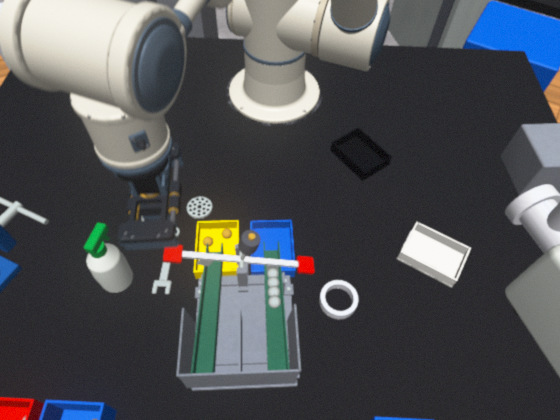

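The tool is above the raised right pad (172,254), clear of the spray bottle. The blue tray sits in place at (270,245). Pressing down.

{"op": "play_rows", "data": {"targets": [0,0,0.02,-2,-3,30,0,0,0,0.02,-2,-3,56,0,0,0,0.02,-2,-3,66,0,0,0,0.02,-2,-3,76,0,0,0,0.02,-2,-3,86,0,0,0,0.02,-2,-3,96,0,0,0,0.02,-2,-3,106,0,0,0,0.02,-2,-3,116,0]}}

```text
t: 8.75
tool_pos: [0.644, -0.1618, 0.1192]
eef_rot: [2.112, 2.324, 0.001]
wrist_force: [-0.2, 0.2, -0.2]
width: 0.011
gripper_force: 0.1
```

{"op": "play_rows", "data": {"targets": [0,0,0,0,0,5,0,0,0,0,0,0,8,0,0,0,0,0,0,8,0,0,0,0,0,0,-20,0,0,0,0,0,0,-50,0,0,0,0,0,0,-85,0,0,0,0,0,0,-120,0,0,0,0,0,0,-120,0]}}

```text
t: 9.42
tool_pos: [0.6465, -0.1626, 0.2475]
eef_rot: [2.106, 2.317, 0.007]
wrist_force: [1.0, -0.3, 0.7]
width: 0.002
gripper_force: 0.0
```

{"op": "play_rows", "data": {"targets": [0,0,0,0,-30,0,0,0,0,0,0,-60,0,0,0,0,0,0,-90,0,0,0,0,0,0,-120,0,0,0,0,0,0,-120,0,0,0,0,0,0,-120,0,0,0,0,0,0,-120,0,0,0,0,0,0,-120,0,0]}}

```text
t: 10.08
tool_pos: [0.5251, -0.1732, 0.2397]
eef_rot: [2.112, 2.324, 0.001]
wrist_force: [-0.2, -0.2, 0.0]
width: 0.008
gripper_force: 0.0
```

```bash
python3 -c "
from h import *
s=observe();print(toL(s['tool_pos']),s['tool_pos'],s['wrist_force'])
c=cam('scene','s7.png')"
```

```text
[ -67.31089287 -127.2272016 ] [ 0.52514957 -0.17315838  0.23970602] [-0.19231273 -0.23434181  0.0487021 ]
```

View pics/s7.png

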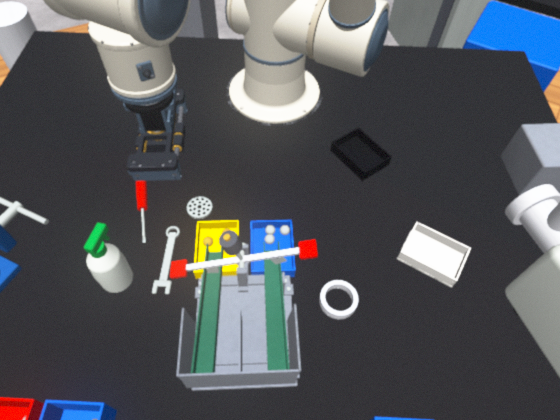

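The gate has tipped, the steel chute is empty, and three balls show in the blue tray near (270,235). The fourth may be hidden by the bar, so I'll let things settle and check.

{"op": "play_rows", "data": {"targets": [0,0,0,0,-30,0,0,0,0,0,0,-30,0,0,0,0,0,0,-30,0,0,0,0,0,0,-30,0,0,0,0,0,0,-30,0,0,0,0,0,0,-30,0,0,0,0,0,0,-30,0,0,0,0,0,0,-30,0,0]}}

```text
t: 10.8
tool_pos: [0.4946, -0.1759, 0.2394]
eef_rot: [2.113, 2.325, -0.0]
wrist_force: [-0.3, 0.2, -0.3]
width: 0.008
gripper_force: 0.0
```

```bash
python3 -c "
from h import *
a=cam('scene')['pixels'][205:285,185:325];b=cam('top')['pixels'][100:230,220:380]
f=lambda i:cv2.resize(i,(390,300),interpolation=2)
cv2.imwrite('pics/s8.png',np.hstack([f(a),f(b)])[:,:,::-1])"
```

```text
(no output)
```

View pics/s8.png

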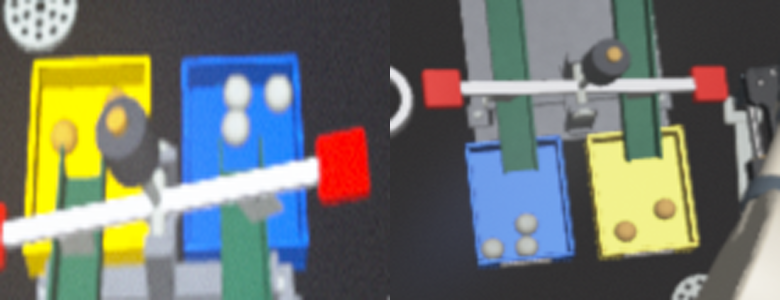

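All my picture views are used up, so I'll find the fourth ball by numbers. I'll diff both views against the start and check the wrist camera's pose for a look under the lip.

Run:
```python
from h import *
np.set_printoptions(precision=3,suppress=True)
d=np.load('c0.npz')
for n,k in(('scene','a'),('top','b')):
    c=cam(n);h=cv2.cvtColor(c['pixels'],cv2.COLOR_RGB2HSV)
    diff=np.abs(c['pixels'].astype(int)-d[k].astype(int)).max(2)
    m=((diff>50)*255).astype(np.uint8); nn,_,st,ce=cv2.connectedComponentsWithStats(m)
    print(n,'diff',[(tuple(ce[i].round()),st[i][4]) for i in range(1,nn) if st[i][4]>15])
    w=cv2.inRange(h,(0,0,130),(180,70,255)); box=np.zeros_like(w); 
    if n=='scene': box[205:390,175:310]=255
    else: box[20:230,225:350]=255
    nn,_,st,ce=cv2.connectedComponentsWithStats(w&box)
    print(n,'bright',[(tuple(ce[i].round()),tuple(st[i][2:])) for i in range(1,nn) if st[i][4]>12])
w=cam('wrist');print(-w['R'].T@w['t'],w['R'],w['fx'])
s=observe();r=Ro.from_rotvec(s['eef_rot']);print('cam in tool',r.inv().apply(-w['R'].T@w['t']-s['tool_pos']),r.inv().apply(w['R'][2]),s['joint_positions'])
```

```text
scene diff [((np.float64(80.0), np.float64(2.0)), np.int32(116)), ((np.float64(130.0), np.float64(2.0)), np.int32(56)), ((np.float64(146.0), np.float64(8.0)), np.int32(62)), ((np.float64(170.0), np.float64(10.0)), np.int32(517)), ((np.float64(228.0), np.float64(15.0)), np.int32(120)), ((np.float64(272.0), np.float64(4.0)), np.int32(210)), ((np.float64(304.0), np.float64(14.0)), np.int32(579)), ((np.float64(321.0), np.float64(8.0)), np.int32(16)), ((np.float64(350.0), np.float64(13.0)), np.int32(1166)), ((np.float64(377.0), np.float64(10.0)), np.int32(95)), ((np.float64(532.0), np.float64(26.0)), np.int32(1860)), ((np.float64(262.0), np.float64(31.0)), np.int32(2273)), ((np.float64(135.0), np.float64(51.0)), np.int32(3626)), ((np.float64(379.0), np.float64(29.0)), np.int32(499)), ((np.float64(325.0), np.float64(18.0)), np.int32(41)), ((np.float64(311.0), np.float64(33.0)), np.int32(74)), ((np.float64(158.0), np.float64(28.0)), np.int32(23)), ((np.float64(340.0), np.float64(55.0)), np.int32(1269)), ((np.float64(293.0), np.float64(49.0)), np.int32(42)), ((np.float64(553.0), np.float64(6
[... 2325 characters left out ...]
at64(142.0)), (np.int32(4), np.int32(20), np.int32(62))), ((np.float64(276.0), np.float64(202.0)), (np.int32(10), np.int32(18), np.int32(131))), ((np.float64(262.0), np.float64(207.0)), (np.int32(9), np.int32(9), np.int32(63))), ((np.float64(326.0), np.float64(209.0)), (np.int32(20), np.int32(3), np.int32(24))), ((np.float64(276.0), np.float64(213.0)), (np.int32(20), np.int32(3), np.int32(22))), ((np.float64(342.0), np.float64(224.0)), (np.int32(14), np.int32(11), np.int32(90)))]
[ 0.486 -0.094  0.409] [[ 0.995  0.096  0.   ]
 [ 0.091 -0.952  0.293]
 [ 0.028 -0.291 -0.956]] 303.1792514381338
cam in tool [ 0.083 -0.    -0.169] [-0.293  0.     0.956] [-0.456  0.326  1.555 -0.     1.26  -0.551]
```

No stray ball shows on the bench, so it is probably under the chute inside the tray. I'll look there with the wrist camera from in front of the tray.

```bash
python3 -c "
from h import *
go(-142,60,200,180)"
```

```text
turn [-0.     0.    -1.563] shift mm [187.6 -42.3  39.5]
```

{"op": "play_rows", "data": {"targets": [0,0,-0.12,0,-42,0,0,0,0,-0.24,35,-42,10,0,0,0,-0.36,70,-42,20,0,0,0,-0.48,105,-42,30,0,0,0,-0.6,140,-42,40,0,0,0,-0.72,170,-42,40,0,0,0,-0.84,188,-42,40,0,0,0,-0.96,188,-42,40,0]}}

```text
t: 11.72
tool_pos: [0.4337, 0.0101, 0.1994]
eef_rot: [-0.788, -3.041, -0.001]
wrist_force: [-0.4, -1.4, 0.4]
width: 0.005
gripper_force: 0.0
```

{"op": "play_rows", "data": {"targets": [0,0,-0.12,0,0,15,0,0,0,-0.24,0,0,35,0,0,0,-0.36,0,0,60,0,0,0,-0.48,0,0,85,0,0,0,-0.6,0,0,105,0,0,0,-0.61,0,0,115,0,0,0,-0.61,0,0,115,0]}}

```text
t: 12.3
tool_pos: [0.4335, 0.0073, 0.0828]
eef_rot: [0.15, -3.135, -0.001]
wrist_force: [0.3, 0.4, 0.6]
width: 0.003
gripper_force: 0.0
```

{"op": "play_rows", "data": {"targets": [0,-0.1,0,0,0,0,0,0,-0.2,0,0,0,0,0,0,-0.26,0,0,0,0,0,0,-0.26,0,0,0,0,0]}}

```text
t: 12.63
tool_pos: [0.4321, 0.0074, 0.0848]
eef_rot: [-0.133, 2.878, 0.019]
wrist_force: [0.0, 0.4, -0.2]
width: 0.004
gripper_force: 0.0
```

Run:
```python
from h import *
np.set_printoptions(precision=3,suppress=True,linewidth=200)
s=observe();print(toL(s['tool_pos']),s['tool_pos'],s['wrist_force'])
w=cam('wrist','w9.png');p=w['pixels'];print('cam',toL(-w['R'].T@w['t']),(-w['R'].T@w['t'])[2])
P=lambda x,y,z:np.round(proj(w,(*L(x,y),z/1000)))
print('lip',P(0,43,53),P(0,77,53),'under',P(25,60,16),'rearwall',P(36,18,4),P(36,106,4),P(36,18,34),P(36,106,34),'front',P(-90,12,34),P(-90,112,34))
h=cv2.cvtColor(p,cv2.COLOR_RGB2HSV);m=cv2.inRange(h,(0,0,110),(180,80,255))
n,_,st,ce=cv2.connectedComponentsWithStats(m)
for i in range(1,n):
    if st[i][4]>25: print(ce[i].round(),st[i][2:],toL(onz(w,*ce[i],.016)).round())
u=P(25,60,16).astype(int)
print(h[max(u[1]-40,0):u[1]+40:6,u[0]-60:u[0]+60:10,1]);print(p[max(u[1]-40,0):u[1]+40:6,u[0]-60:u[0]+60:10].mean(2).astype(int))
```

```text
[-144.081   60.784] [0.432 0.007 0.085] [ 0.038  0.426 -0.202]
cam [-268.781   59.328] 0.22668193944381315
lip [259. 351.] [295. 351.] under [277. 334.] rearwall [241. 331.] [317. 331.] [238. 355.] [320. 355.] front [221. 267.] [338. 267.]
[ 72. 184.] [  84   71 3756] [-159. -100.]
[ 37. 251.] [ 41  34 915] [ -92. -155.]
[142. 252.] [ 63  13 740] [-91. -62.]
[254. 254.] [ 6 14 53] [-89.  39.]
[304. 254.] [ 11  14 116] [-89.  84.]
[518. 265.] [16  7 74] [-77. 283.]
[278. 284.] [ 17  20 188] [-51.  61.]
[163. 318.] [ 245   56 7408] [ -1. -60.]
[278. 319.] [ 19  51 774] [-0. 61.]
[388. 297.] [26  2 46] [-34. 171.]
[427. 297.] [51  2 80] [-34. 210.]
[391. 316.] [ 244   44 6334] [ -6. 179.]
[395. 354.] [ 50  25 956] [ 62. 198.]
[390. 407.] [ 92  14 461] [186. 217.]
[[ 20  41  26  46  20 170  14 129  30  51  27  28]
 [ 36  30  34  36  40 174   9  82  37  38  38  39]
 [ 21  20  18  21  18 164  14  35  17  27  26  24]
 [ 21  20  20  20  18 153  13  57  20  18  18  24]
 [ 19  21  17  21  21 116  29  88  22  23  24  19]
 [ 19  19  16  20  15 146   9 163  21  24  19  23]
 [ 20  20  22  17  16 1
[... 400 characters left out ...]
 45  48 153  87 122  47  41  45  50]
 [ 72  70  70  72  69 172 113 130  70  74  73  71]
 [141 143 146 150 153 192 163 149 145 142 138 134]
 [141 146 148 149 152 200 185 180 144 137 135 130]
 [140 141 143 151 150 216 172 170 142 135 130 128]
 [138 140 143 147 149 205 136 173 142 137 128 128]
 [136 137 143 144 150 205 162 146 138 137 127 127]
 [135 138 141 141 147  35 190  78 139 133 126 120]
 [132 137 138 140 144  41 228  93 135 128 128 125]
 [124 128 127 130 132  86 121 113 113 112 112 112]
 [115 113 114 112 116 114 116 116 114 116 114 110]
 [114 111 110 116 115 115 116 112 115 116 113 116]
 [ 43  45  41  48  42  44  44  46  38  42  42  44]
 [ 47  44  45  47  47  47  48  45  47  47  44  45]]
```

The gripper's body hides the target from here. A steeper tilt brings the line of sight clear in front of the fingers.

{"op": "play_rows", "data": {"targets": [0,0,0,-28,0,-16,0,0,0,0,-57,0,-31,0,0,-0.1,0,-57,0,-31,0,0,-0.2,0,-57,0,-31,0,0,-0.3,0,-57,0,-31,0,0,-0.4,0,-57,0,-31,0,0,-0.45,0,-57,0,-31,0,0,-0.45,0,-57,0,-31,0]}}

```text
t: 13.35
tool_pos: [0.4923, 0.0228, 0.1509]
eef_rot: [-0.134, 2.578, 0.08]
wrist_force: [-0.3, 0.4, 0.5]
width: -0.0
gripper_force: 0.0
```

Run:
```python
from h import *
np.set_printoptions(precision=3,suppress=True,linewidth=200)
s=observe();print(toL(s['tool_pos']),s['tool_pos'],s['wrist_force'])
w=cam('wrist','w10.png');p=w['pixels'];print('cam',toL(-w['R'].T@w['t']),(-w['R'].T@w['t'])[2])
P=lambda x,y,z:np.round(proj(w,(*L(x,y),z/1000)))
print('lip',P(0,43,53),P(0,77,53),'under',P(25,60,16),'rear',P(36,18,4),P(36,106,34),'front',P(-90,12,34),P(-90,112,34),'tcp',np.round(proj(w,s['tool_pos'])))
h=cv2.cvtColor(p,cv2.COLOR_RGB2HSV);m=cv2.inRange(h,(0,0,110),(180,80,255))
n,_,st,ce=cv2.connectedComponentsWithStats(m)
for i in range(1,n):
    if st[i][4]>25: print(ce[i].round(),st[i][2:],toL(onz(w,*ce[i],.016)).round())
u=P(25,60,16).astype(int)
print(h[u[1]-36:u[1]+36:6,u[0]-60:u[0]+61:8,1]);print(p[u[1]-36:u[1]+36:6,u[0]-60:u[0]+61:8].mean(2).astype(int))
```

```text
[-82.777  70.859] [0.492 0.023 0.151] [-0.324  0.426  0.541]
cam [-244.195   63.244] 0.24954573639238986
lip [247. 220.] [280. 220.] under [264. 208.] rear [229. 207.] [303. 226.] front [205. 136.] [323. 136.] tcp [279. 259.]
[36. 44.] [  78   87 4487] [-154.  -99.]
[ 39. 170.] [  91  124 2677] [ -35. -163.]
[121. 123.] [ 64  13 734] [-90. -63.]
[265. 126.] [ 59  14 757] [-87.  62.]
[260. 156.] [ 25  32 625] [-54.  58.]
[298. 146.] [ 24  14 255] [-65.  94.]
[540. 196.] [  56   89 2698] [  6. 382.]
[262. 209.] [ 19  21 315] [25. 58.]
[  3. 217.] [  9  29 170] [  36. -243.]
[204. 246.] [  82   80 3313] [102. -22.]
[364. 242.] [  62   48 2151] [ 96. 197.]
[292. 232.] [16  9 66] [72. 96.]
[151. 282.] [ 24  20 385] [ 200. -121.]
[108. 289.] [18  5 58] [ 222. -196.]
[104. 308.] [159   4 330] [ 296. -232.]
[278. 308.] [19  3 39] [311.  84.]
[450. 308.] [159   3 300] [327. 423.]
[103. 314.] [ 158    8 1253] [ 328. -247.]
[278. 318.] [ 19  31 191] [365.  85.]
[453. 314.] [ 159    9 1257] [363. 446.]
[137. 339.] [ 33  20 171] [ 469. -228.]
[471. 339.] [18 10 54] [528. 569.]
[393. 353.] [22 21 
[... 960 characters left out ...]
 143 146 142 144  63  51  49]
 [ 51  57 110 144 143 144 144 143 142 142 142 143 139  65  50  52]
 [ 54  54 134 142 139 142 143 142 142 141 142 136 141 120  55  53]
 [ 54  55 140 138 142 140 137 142 138 140 140 139 139 145  52  51]
 [ 65  52 135 117 138 141 140 143 130 139 139 133 143 145  52  50]
 [ 89  63 110  86 131 126 131 221 190 122 123 126 112 133  51  56]
 [159 159 162  67  83  78  85 238 218  82  82  82  75  99  51  51]
 [197 198 196  79  82  85  89  87  91  78  84  83  82  47  54  50]
 [197 199 194  87  94  95 131 127 126  76 103 103 109  50  54  54]
 [195 197 194 197 193 167 127 124  69  67 111 178  52  51  54  52]
 [196 197 195 196 191 169 126 126  59  22  44  55  49  54  49  50]]
```

The fourth ball is in the tray under the chute, at pixel (262,209), feeder (25, 58). It is 19×21 px, which fits a 24 mm ball at that range. The two adjacent balls at (260,156) and the one at (298,146) make four, and the robot is touching nothing.

```bash
python3 -c "
from bench import *
print(finish_job())"
```

```text
the job is handed in; nothing more can be done
None
```

The blue tray stands under the left outlet, the seesaw gate has tipped right over, and all four steel balls are in the blue tray; I handed the job in at about 13 s of robot time, well under the 69 s limit, but got no verdict back.

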